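# Tip the figure bases into the tray's bevelled corner and hold it

### The job

Take the white sorting tray by its upright grip and tip it about 30 degrees so that all four loose metal figure bases slide down into the bevelled corner, with that corner staying low down on or just above the cutting mat; then keep holding the tray tilted and still, so that I can pick the bases out with tweezers - finish while holding it. Let the bases slide by themselves: do not touch them with the robot or spill any, and leave the bottle, tape roll, kit box and paint jar alone.

Things in the scene. Friction and masses are not known exactly. Their poses are not given: they have to be found in the camera images.
- mat: Green cutting mat, 320 (its x) x 450 (its y) x 3 mm thick, fixed flat on the white table; origin at the centre of its underside.
- tray: White plastic sorting tray, loose, 0.17-0.35 kg: 150 mm square, 35 high, walls and floor 4 thick. One corner is cut off by a 57 mm bevel wall; outside the corner across from it stands a grip plate. Origin: centre of the square's underside; z up; x along the diagonal from bevel to grip. The bevel's outer lower edge (good to pivot on) is at x = -78 mm, along y.
- tray_grip (a point): Where to pinch the tray's grip plate: 126 mm from the tray's origin along its x, at y = 0, 55 mm above its underside. The plate is 12 mm thick along the tray's y (pinch it across y), at this height 44 mm long along the tray's x (x = 104 to 148 mm; the walls' corner is at 106), and its top is 75 mm above the underside. Axes are those of the tray.
- tray_bevel (a point): Middle of the foot of the bevel wall's inner face, on the tray's inner floor (tray x = -74 mm, y = 0, 4 mm above the underside); the bases must gather here. Axes are those of the tray.
- base0: One of four alike loose steel figure bases lying in the tray: a plain disc 20 mm in diameter, 6 mm thick, 15 g; origin at the centre of its underside. Polished: it starts to slide on the tray floor at about 5 to 8 degrees of tilt, and along the walls down to the bevel by 25 to 30 degrees.
- base1: One of four alike loose steel figure bases lying in the tray: a plain disc 20 mm in diameter, 6 mm thick, 15 g; origin at the centre of its underside. Polished: it starts to slide on the tray floor at about 5 to 8 degrees of tilt, and along the walls down to the bevel by 25 to 30 degrees.
- base2: One of four alike loose steel figure bases lying in the tray: a plain disc 20 mm in diameter, 6 mm thick, 15 g; origin at the centre of its underside. Polished: it starts to slide on the tray floor at about 5 to 8 degrees of tilt, and along the walls down to the bevel by 25 to 30 degrees.
- base3: One of four alike loose steel figure bases lying in the tray: a plain disc 20 mm in diameter, 6 mm thick, 15 g; origin at the centre of its underside. Polished: it starts to slide on the tray floor at about 5 to 8 degrees of tilt, and along the walls down to the bevel by 25 to 30 degrees.
- bottle: Bystander: clear drinking bottle with a blue cap, 90 mm in diameter, 300 mm tall, standing at the table's left; origin at the centre of its underside.
- tape: Bystander: roll of yellow tape lying flat, 100 mm in diameter, 48 mm high, beyond the mat; origin at the centre of its underside.
- kit: Bystander: closed cardboard kit box, 200 (x) x 300 (y) x 45 mm high, lying at the right of the mat; origin at the centre of its underside.
- jar: Bystander: small paint jar with a green lid, 48 mm in diameter, 55 mm tall, beyond the mat; origin at the centre of its underside.
There are look-alikes about, which are no part of the job. Of the things like the tray, leave any that is red; of the rest the larger one is meant.

How it is judged (in metres and radians):
At the end, for the whole second after the job is handed in: The tray is tilted 15 to 45 degrees, held by the gripper's fingers (over 1 N of contact) and still, leaning on no bystander; its bevelled corner (tray_bevel) is less than 35 mm above the table and over the mat; all four bases stay in the tray with their origins within 55 mm of tray_bevel (angle between tray's own z axis and vertical between 0.26 and 0.79 rad and contact force between tray and the fingers above 1 N and height (world z) of tray_bevel below 0.035 m and x of tray_bevel in the frame of mat between -0.16 and 0.16 m and y of tray_bevel in the frame of mat between -0.225 and 0.225 m and linear speed of tray below 0.03 m/s and angular speed of tray below 0.2 rad/s and distance between each of base0, base1, base2, base3 and tray_bevel below 0.055 m and z of each of base0, base1, base2, base3 in the frame of tray above -0.002 m and contact force between tray and bottle below 0.3 N and contact force between tray and tape below 0.3 N and contact force between tray and kit below 0.3 N and contact force between tray and jar below 0.3 N); the arm keeps its last pose, push and grip.
It fails at once if a base leaves the tray (distance between any of base0, base1, base2, base3 and tray above 0.13 m or z of any of base0, base1, base2, base3 in the frame of tray above 0.055 m or z of any of base0, base1, base2, base3 in the frame of tray below -0.02 m).
It fails at once if the robot touches a base (contact force between any of base0, base1, base2, base3 and the fingers above 0.3 N or contact force between any of base0, base1, base2, base3 and the arm above 0.3 N).
It fails at once if a bystander is moved by more than 25 mm or tipped (distance of any of bottle, tape, kit, jar from where it was at the start of the episode above 0.025 m or angle between any of bottle, tape, kit, jar's own z axis and vertical above 0.3 rad).
It also fails if it takes over 35 s, if anything falls off the work surface, if the arm or the gripper's body presses on something with over 40 N, if the wrist force passes 120 N, or if a joint passes its speed limit or range.

### The arm

A 7-joint arm with a two-finger parallel gripper is mounted at the origin on the work surface. World frame = base frame: x ahead of the robot, y to its left, z up, the work surface at z = 0. Lengths are in m, angles in degrees, forces in N, time in s.
With the tool pointing down it reaches from about 0.425 to 0.875 m from the base axis. Payload 4.7 kg.
Tool frame: the origin (TCP) lies midway between the tips of the shut fingers; the grasp point (between the pads) lies 19 mm behind it; z points along the fingers, y is the line along which they close (so a half turn about z gives the same grasp; the last joint's range is limited). The gripper opens to 87 mm and grips with 3 to 60 N. Pads are 19 mm wide; open, the fingers measure 117 mm over their backs; the gripper's body (75 mm by 190 mm) begins 51 mm behind the grasp point.
Start: joints at [-70.01, 18.392, -4.016, 83.108, 1.295, 78.541, -3.26], TCP at [0.214, 0.614, 0.223] pointing down, gripper open.
Joint ranges: [-163.93, 163.93], [-17.29, 119.83], [-79.2, 71.16], [3.27, 140.29], [-89.18, 269.18], [5.43, 117.66], [-154.24, 154.24]. Speed limits (degrees/s): [147.25, 147.25, 180, 180, 180, 180, 180].

### API

Orientations are given as [roll, pitch, yaw] about the fixed x, y, z axes, in that order (R = Rz(yaw) Ry(pitch) Rx(roll)).
In Python, from cell import env gives the robot as it stands.
- The arm moves only by the tool step_arm, never from a script. Its argument "moves" is a list of rows, each an object with "dp": the shift along the tool's x, y, z in mm, a list of three; "dr": the turn, a rotation vector about the tool's x, y, z in rad, a list of three; "fingers": the closure, from 0 (fully open) to 1 (shut). In form: [{"dp": [dx, dy, dz], "dr": [ax, ay, az], "fingers": fingers}, ...]. A call has exactly 5 rows; each row shifts and turns the commanded pose from where the row before left it, along the tool's axes as they then stand; what a row does not reach is not made up. A row lasts 1/8 s, in which the tool goes at most 62.5 mm and 10.7 degrees, less where a joint would pass 70% of its speed; a pose out of reach is approached as far as the arm can. A call with a gripper value outside its range is refused whole. The fingers move at their own pace and stop on an object; "squeeze" is the grip in N (left out, the last holds). Time passes only in rows, so rows that do not move let the fingers close, or fill a call up. It gives the time, the measured TCP pose, the force, the opening and the grip force at its end, in the units of the state.
- env.get_obs(): the state, without advancing time (a new reading comes with each control period).
- env.read_camera(name): name is "scene" or "side" or "wrist"; returns the picture (480x640x3 uint8, red, green, blue); there is no depth.
- env.camera_model(name): a dict with "fx", "fy", "cx", "cy" (pixels), "R" (3x3) and "t" (3): a world point X has camera coordinates R X + t. Camera axes: x right, y down, z forward; pixel columns grow to the right and rows downward; lengths in m; the calibration is good to about 2 mm. A picture is of the moment at which its call begins: read the wrist's pose just before it. camera_model takes no time and is no camera call; for the wrist camera it gives the pose at the moment of the call.
- env.sign_off(): hands the job in; it is judged then, once.
The state is a dict: "time_s": time; "qpos": joint angles; "joint_velocities": joint speeds; "effort": joint torques, N m; "tool_pos": TCP position; "tool_rot": TCP orientation; "force": force on the tool from outside, world axes, zero at the start; "wrist_torque": the same for the moment, N m; "grip_width": finger opening in m; "grasp_force": force on a finger pad.
Only numpy, scipy, OpenCV 4.12 (cv2) and the standard library are available. Lean on these libraries where they do the work, as an engineer would, in place of code of your own. Each camera call takes 0.05 s, during which the arm holds its last target. There are 200 camera calls.

## Working session

There is one attempt and no reset: what is moved stays moved. The work goes in short steps, Python scripts to look and compute and a tool call to move; the robot and the scene stay as the last step left them, time stands still between calls to the robot, and variables do not carry over. Pictures are saved under pics/ and viewed, at most 10 in all, crops included, and the job is handed in when it is done.

Besides the shell and the picture viewer there is one more tool, called after "Request:" by a JSON object that holds its "name" and its "arguments", one argument or row to a line. step_arm: Moves the arm, as the interface text tells. Its arguments: {"type":"object","properties":{"moves":{"type":"array","items":{"type":"object","properties":{"dp":{"type":"array","items":{"type":"number"}},"dr":{"type":"array","items":{"type":"number"}},"fingers":{"type":"number"}}}},"squeeze":{"type":"number"}},"required":["moves"]}

```bash
mkdir -p pics
python3 - <<'E'
from cell import env
import cv2,numpy as np
o=env.get_obs();print(o['time_s'],o['tool_pos'],o['tool_rot'],o['grip_width'])
for n in ['scene','side']:
    m=env.camera_model(n);print(n,m)
    cv2.imwrite(f'pics/{n}0.png',cv2.cvtColor(env.read_camera(n),cv2.COLOR_RGB2BGR))
E
```

```text
0.0 [0.21342643 0.61336826 0.22146166] [-1.79889803e+02  4.57736431e-03  1.60821575e+02] 0.08736459476502242
scene {'fx': 532.5065541681504, 'fy': 532.5065541681504, 'cx': 316.2747714940817, 'cy': 242.62374568188315, 'R': array([[-0.68832417,  0.72519677, -0.01730554],
       [ 0.5360886 ,  0.49246995, -0.68562552],
       [-0.48869096, -0.48120992, -0.72774869]]), 't': array([ 0.37133288, -0.24627329,  1.57003321])}
side {'fx': 443.4442408043609, 'fy': 443.4442408043609, 'cx': 325.39627556506974, 'cy': 239.4261338910246, 'R': array([[ 0.94804259, -0.31811966,  0.00388894],
       [-0.18316964, -0.55578504, -0.81089572],
       [ 0.26012329,  0.76805135, -0.58517776]]), 't': array([-0.53049586,  0.15135434,  1.064531  ])}
```

View pics/scene0.png

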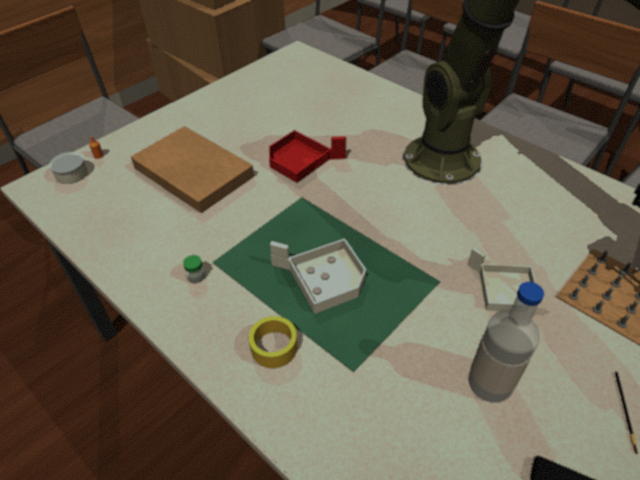

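View pics/side0.png

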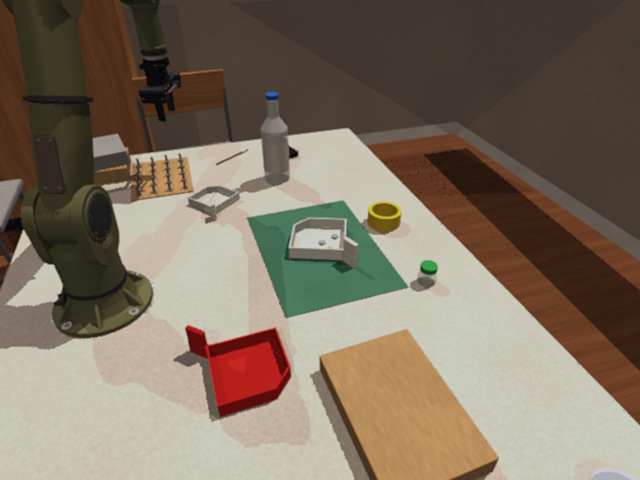

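Run:
```python
import cv2,numpy as np
a=cv2.imread('pics/scene0.png')[225:325,255:385]; b=cv2.imread('pics/side0.png')[205:275,275:370]
a=cv2.resize(a,None,fx=4,fy=4,interpolation=cv2.INTER_CUBIC); b=cv2.resize(b,None,fx=4,fy=4,interpolation=cv2.INTER_CUBIC)
c=np.zeros((400,520+380-110,3),np.uint8); c=np.zeros((600,800,3),np.uint8)
c[:400,:520]=a; c[320:600,420:800]=b
cv2.imwrite('pics/crop.png',c)
```

```text
(no output)
```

View pics/crop.png

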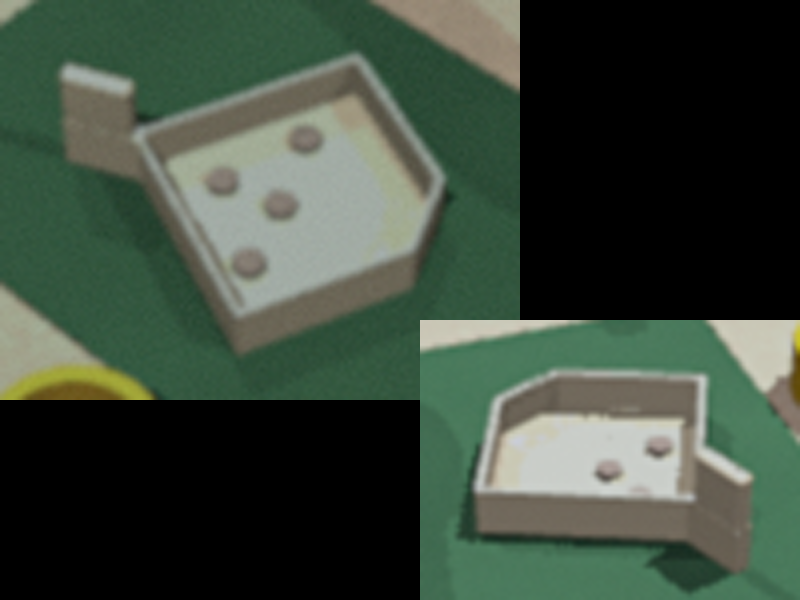

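```bash
cat > h.py <<'E'
from cell import env
import numpy as np
def ray(n,u,v,z,m=None):
    m=m or env.camera_model(n); R=m['R'];t=m['t']
    c=-R.T@t; d=R.T@np.array([(u-m['cx'])/m['fx'],(v-m['cy'])/m['fy'],1]); return c+d*(z-c[2])/d[2]
E
python3 - <<'E'
from h import *
def S(x,y,z): return ray('scene',x/4+255-.4,y/4+225-.4,z)
def T(x,y,z): return ray('side',(x-420)/4+275-.4,(y-320)/4+205-.4,z)
P={k:S(*p,.038)[:2] for k,p in dict(g=(138,132),A=(358,55),b1=(444,180),b2=(415,250),D=(238,313)).items()}
Q={k:T(*p,.038)[:2] for k,p in dict(A=(474,491),b1=(494,398),b2=(556,372),D=(706,377)).items()}
for X in(P,Q):
    mid=(X['A']+X['D'])/2;bm=(X['b1']+X['b2'])/2
    print({k:v.round(4) for k,v in X.items()});print('mid',mid,'AD',np.linalg.norm(X['A']-X['D']),'b',np.linalg.norm(X['b1']-X['b2']),'bm dist',np.linalg.norm(bm-mid))
    for d in (mid-bm, np.array([[0,1],[-1,0]])@(X['D']-X['A'])*-1): print('yaw',np.degrees(np.arctan2(d[1],d[0])))
print('gripcorner dist',np.linalg.norm(P['g']-(P['A']+P['D'])/2))
print('plate top scene',[S(*p,.078).round(4) for p in((62,72),(133,86))]);print('side',[T(*p,.078).round(4) for p in((699,448),(748,478))])
E
```

```text
{'g': array([ 0.6012, -0.0294]), 'A': array([0.4657, 0.0248]), 'b1': array([0.5072, 0.1277]), 'b2': array([0.5579, 0.1489]), 'D': array([0.6573, 0.1062])}
mid [0.56151677 0.06547244] AD 0.2081618579357981 b 0.054940556441265595 bm dist 0.0784084798999295
yaw -68.2921602799151
yaw 113.01500124976172
{'A': array([0.4633, 0.0262]), 'b1': array([0.5051, 0.1296]), 'b2': array([0.5572, 0.1485]), 'D': array([0.6594, 0.1078])}
mid [0.56134926 0.06698959] AD 0.21248988685181258 b 0.05546581069829516 bm dist 0.07811136776440948
yaw -67.26921526997366
yaw 112.59025491569642
gripcorner dist 0.10280063011560407
plate top scene [array([ 0.6219, -0.0684,  0.078 ]), array([ 0.6017, -0.0299,  0.078 ])]
side [array([ 0.6023, -0.0267,  0.078 ]), array([ 0.6204, -0.0673,  0.078 ])]
```

```bash
cat >> h.py <<'E'
from scipy.spatial.transform import Rotation as Ro
def plan(p,rpy,N,show=True):
    """rows in tool frame from the current measured pose to the goal"""
    o=env.get_obs();A=Ro.from_euler('xyz',o['tool_rot'],degrees=True);B=Ro.from_euler('xyz',rpy,degrees=True)
    w=(A.inv()*B).as_rotvec()/N; d=(np.array(p)-o['tool_pos'])/N
    for i in range(N):
        print((A.inv().apply(d)*1000).round(1),w.round(4)); A=A*Ro.from_rotvec(w)
E
python3 - <<'E'
from h import *
print('bottle cap',ray('scene',530,292,.3),ray('side',272,97,.3),'base',ray('scene',495,388,0),ray('side',276,180,0))
o=env.get_obs();A=Ro.from_euler('xyz',o['tool_rot'],degrees=True)
print(A.as_matrix().round(3))
plan([.6103,-.0502,.36],[180,0,112.8],15)
E
```

```text
bottle cap [0.5454573  0.48440143 0.3       ] [0.53571142 0.45370212 0.3       ] base [0.54451593 0.4974706  0.        ] [0.53447981 0.47419618 0.        ]
[[-0.944  0.329 -0.   ]
 [ 0.329  0.944 -0.002]
 [-0.    -0.002 -1.   ]]
[-39.5 -33.1  -9.2] [-0.0001  0.0001  0.0559]
[-41.3 -30.8  -9.2] [-0.0001  0.0001  0.0559]
[-43.  -28.5  -9.2] [-0.0001  0.0001  0.0559]
[-44.5 -26.   -9.2] [-0.0001  0.0001  0.0559]
[-45.9 -23.5  -9.2] [-0.0001  0.0001  0.0559]
[-47.1 -20.9  -9.2] [-0.0001  0.0001  0.0559]
[-48.2 -18.3  -9.2] [-0.0001  0.0001  0.0559]
[-49.2 -15.5  -9.2] [-0.0001  0.0001  0.0559]
[-49.9 -12.8  -9.2] [-0.0001  0.0001  0.0559]
[-50.6 -10.   -9.2] [-0.0001  0.0001  0.0559]
[-51.1  -7.1  -9.2] [-0.0001  0.0001  0.0559]
[-51.4  -4.3  -9.2] [-0.0001  0.0001  0.0559]
[-51.5  -1.4  -9.2] [-0.0001  0.0001  0.0559]
[-51.5   1.5  -9.2] [-0.0001  0.0001  0.0559]
[-51.4   4.4  -9.2] [-0.0001  0.0001  0.0559]
```

Request:
{"name": "step_arm", "arguments": {
  "moves": [
    {"dp": [-39.5, -33, -20], "dr": [0, 0, 0.056], "fingers": 0},
    {"dp": [-41.3, -31, -20], "dr": [0, 0, 0.056], "fingers": 0},
    {"dp": [-43, -28.5, -20], "dr": [0, 0, 0.056], "fingers": 0},
    {"dp": [-44.5, -26, -20], "dr": [0, 0, 0.056], "fingers": 0},
    {"dp": [-46, -23.5, -15], "dr": [0, 0, 0.056], "fingers": 0}
  ]
}}

```text
time_s: 0.72
tool_pos: [0.3467, 0.391, 0.3182]
tool_rot: [180.0, -0.0, 144.7]
force: [1.2, 0.2, -0.0]
grip_width: 0.0869
grasp_force: 0.0
```

Request:
{"name": "step_arm", "arguments": {
  "moves": [
    {"dp": [-47, -21, -10], "dr": [0, 0, 0.056], "fingers": 0},
    {"dp": [-48, -18, 0], "dr": [0, 0, 0.056], "fingers": 0},
    {"dp": [-49, -15.5, 0], "dr": [0, 0, 0.056], "fingers": 0},
    {"dp": [-50, -13, 0], "dr": [0, 0, 0.056], "fingers": 0},
    {"dp": [-50.5, -10, 0], "dr": [0, 0, 0.056], "fingers": 0}
  ]
}}

```text
time_s: 1.35
tool_pos: [0.478, 0.1699, 0.3273]
tool_rot: [-180.0, -0.0, 128.6]
force: [0.7, 1.8, -0.4]
grip_width: 0.087
grasp_force: 0.0
```

Run:
```python
from h import *
o=env.get_obs();print(o['time_s'],o['qpos'],o['tool_pos'],o['tool_rot'])
plan([.6103,-.0502,.25],[180,0,112.8],5)
```

```text
1.35 [-42.84282925  -1.5043917   19.94377068  93.76537492   0.50461136
  87.6566474   15.70866031] [0.47796464 0.16986664 0.32730489] [-1.79994979e+02 -1.06635533e-02  1.28634753e+02]
[-50.9  -6.8  15.5] [-0.     -0.      0.0553]
[-51.2  -4.   15.5] [-0.     -0.      0.0553]
[-51.3  -1.1  15.5] [-0.     -0.      0.0553]
[-51.3   1.7  15.5] [-0.     -0.      0.0553]
[-51.2   4.5  15.5] [-0.     -0.      0.0553]
```

Request:
{"name": "step_arm", "arguments": {
  "moves": [
    {"dp": [-50.9, -6.8, 15.5], "dr": [0, 0, 0.0553], "fingers": 0},
    {"dp": [-51.2, -4, 15.5], "dr": [0, 0, 0.0553], "fingers": 0},
    {"dp": [-51.3, -1.1, 15.5], "dr": [0, 0, 0.0553], "fingers": 0},
    {"dp": [-51.3, 1.7, 15.5], "dr": [0, 0, 0.0553], "fingers": 0},
    {"dp": [-51.2, 4.5, 15.5], "dr": [0, 0, 0.0553], "fingers": 0}
  ]
}}

```text
time_s: 1.98
tool_pos: [0.6107, -0.0495, 0.2493]
tool_rot: [-180.0, -0.0, 112.8]
force: [0.4, 0.8, -0.6]
grip_width: 0.0872
grasp_force: 0.0
```

Run:
```python
from h import *
import cv2
o=env.get_obs();print(o['time_s'],o['qpos'],o['tool_pos'],o['tool_rot'])
m=env.camera_model('wrist');im=env.read_camera('wrist')
np.save('m.npy',m,allow_pickle=True)
for x,h in((.104,.078),(.148,.078),(.126,.078)):
    a=np.radians(-67.2);p=np.array([.5615+x*np.cos(a),.066+x*np.sin(a),h]);c=m['R']@p+m['t'];print(m['fx']*c[0]/c[2]+m['cx'],m['fy']*c[1]/c[2]+m['cy'])
cv2.imwrite('pics/w1.png',cv2.cvtColor(im,cv2.COLOR_RGB2BGR))
plan([.6103,-.0502,.039],[180,0,112.8],6)
```

```text
1.975 [-25.89266582  14.48463571  33.99882258  87.65276218  -8.17384726
  80.37205555  31.44750553] [ 0.61071749 -0.04946625  0.24926278] [-1.79995137e+02 -2.37597866e-02  1.12815584e+02]
316.27037860246276 197.29144821558248
316.26688599716175 243.34910463648885
316.2686041694471 220.6912369493859
[ 1.5  0.5 34.6] [-0.0007  0.001  -0.0016]
[ 1.5  0.4 34.6] [-0.0007  0.001  -0.0016]
[ 1.4  0.4 34.6] [-0.0007  0.001  -0.0016]
[ 1.4  0.4 34.6] [-0.0007  0.001  -0.0016]
[ 1.4  0.4 34.6] [-0.0007  0.001  -0.0016]
[ 1.3  0.4 34.6] [-0.0007  0.001  -0.0016]
```

View pics/w1.png

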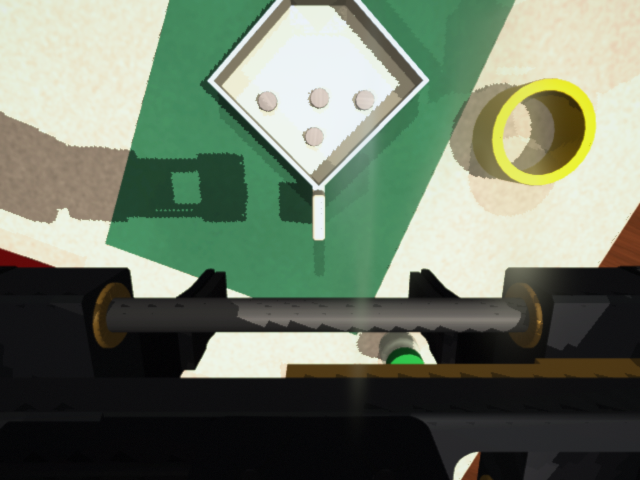

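Request:
{"name": "step_arm", "arguments": {
  "moves": [
    {"dp": [2, 0.9, 42], "dr": [0, 0, 0], "fingers": 0},
    {"dp": [2, 0.9, 42], "dr": [0, 0, 0], "fingers": 0},
    {"dp": [2, 0.9, 42], "dr": [0, 0, 0], "fingers": 0},
    {"dp": [2, 0.9, 42], "dr": [0, 0, 0], "fingers": 0},
    {"dp": [2, 0.9, 40], "dr": [0, 0, 0], "fingers": 0}
  ]
}}

```text
time_s: 2.65
tool_pos: [0.6099, -0.0369, 0.0403]
tool_rot: [-180.0, -0.0, 112.9]
force: [0.1, 1.1, -0.2]
grip_width: 0.0875
grasp_force: 0.0
```

Request:
{"name": "step_arm", "arguments": {
  "moves": [
    {"dp": [0, 0, 1.5], "dr": [0, 0, 0], "fingers": 0.4},
    {"dp": [0, 0, 0], "dr": [0, 0, 0], "fingers": 0.6},
    {"dp": [0, 0, 0], "dr": [0, 0, 0], "fingers": 0.75},
    {"dp": [0, 0, 0], "dr": [0, 0, 0], "fingers": 0.85},
    {"dp": [0, 0, 0], "dr": [0, 0, 0], "fingers": 1}
  ],
  "squeeze": 15
}}

```text
time_s: 3.28
tool_pos: [0.611, -0.0373, 0.0414]
tool_rot: [179.9, 0.0, 112.9]
force: [-0.0, 0.4, 0.6]
grip_width: 0.045
grasp_force: 0.0
```

Request:
{"name": "step_arm", "arguments": {
  "moves": [
    {"dp": [0, 0, 0], "dr": [0, 0, 0], "fingers": 1},
    {"dp": [0, 0, 0], "dr": [0, 0, 0], "fingers": 1},
    {"dp": [0, 0, 0], "dr": [0, 0, 0], "fingers": 1},
    {"dp": [0, 0, 0], "dr": [0, 0, 0], "fingers": 1},
    {"dp": [0, 0, 0], "dr": [0, 0, 0], "fingers": 1}
  ],
  "squeeze": 50
}}

```text
time_s: 3.9
tool_pos: [0.6104, -0.0375, 0.0405]
tool_rot: [-180.0, -0.0, 112.9]
force: [-0.3, -1.0, -0.5]
grip_width: 0.0116
grasp_force: 50.1
```

Run:
```python
from h import *
import cv2
o=env.get_obs();print(o)
im=env.read_camera('scene')
cv2.imwrite('pics/s2.png',cv2.resize(cv2.cvtColor(im,cv2.COLOR_RGB2BGR)[200:350,220:420],None,fx=4,fy=4))
```

```text
{'time_s': 3.9, 'qpos': array([-24.09868217,  24.52568199,  30.86692647, 100.95010856,
       -14.45988589,  58.50247697,  34.99308506]), 'joint_velocities': array([-0.00384461,  0.08466777, -0.00141885, -0.11209683, -0.02183936,
        0.02614298, -0.02765758]), 'effort': array([-2.55031642e-01, -4.49699199e+01,  6.75886810e+00, -2.66119838e+01,
       -1.62898963e-01, -1.11051416e-01,  2.58638675e-02]), 'tool_pos': array([ 0.61035996, -0.03746013,  0.04050101]), 'tool_rot': array([-1.79987723e+02, -2.76508042e-03,  1.12879696e+02]), 'force': array([-0.33992828, -0.98783586, -0.47737791]), 'wrist_torque': array([-0.16249846,  0.09281007, -0.03581788]), 'grasp_force': 50.12673451798037, 'grip_width': 0.011551405323379154}
```

View pics/s2.png

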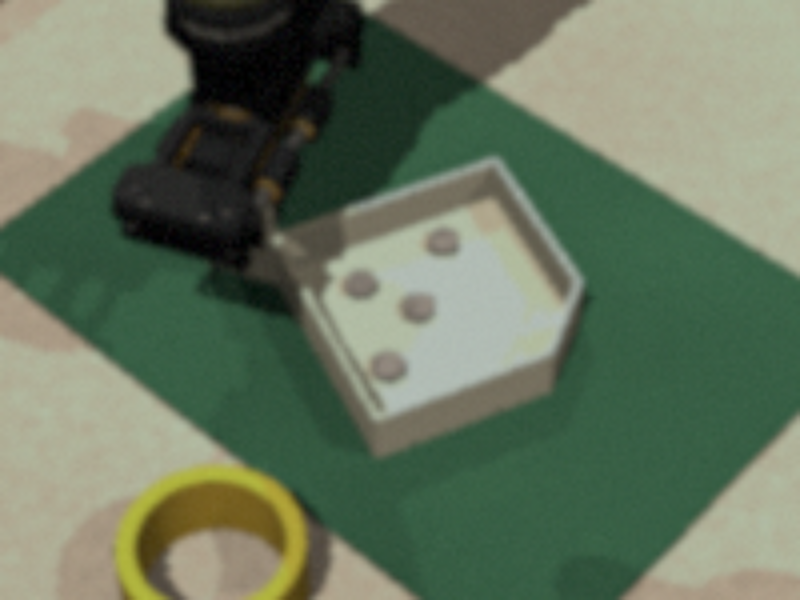

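Request:
{"name": "step_arm", "arguments": {
  "moves": [
    {"dp": [0.3, 0, -2.5], "dr": [0, -0.01, 0], "fingers": 1},
    {"dp": [0.8, 0, -3.8], "dr": [0, -0.02, 0], "fingers": 1},
    {"dp": [1.2, 0, -5.7], "dr": [0, -0.03, 0], "fingers": 1},
    {"dp": [1.2, 0, -5.7], "dr": [0, -0.03, 0], "fingers": 1},
    {"dp": [1.2, 0, -5.7], "dr": [0, -0.03, 0], "fingers": 1}
  ],
  "squeeze": 60
}}

```text
time_s: 4.58
tool_pos: [0.6082, -0.0317, 0.064]
tool_rot: [180.0, 7.0, 112.9]
force: [0.4, -0.0, -2.6]
grip_width: 0.0119
grasp_force: 60.1
```

Run:
```python
from h import *
import cv2
o=env.get_obs();print(o['time_s'],o['qpos'],o['tool_pos'],o['tool_rot'],o['force'],o['wrist_torque'],o['grip_width'],o['grasp_force'])
im=env.read_camera('side')
cv2.imwrite('pics/s3.png',cv2.resize(cv2.cvtColor(im,cv2.COLOR_RGB2BGR)[150:300,230:430],None,fx=4,fy=4))
```

```text
4.575 [-31.51159455  20.9617896   33.53121819 103.22045856  -5.98328461
  56.4545004   26.08520244] [ 0.60816486 -0.03169069  0.06397552] [179.98666483   6.97002696 112.9252002 ] [ 3.72731179e-01 -1.79690432e-03 -2.60494089e+00] [-0.15077116  0.0088034   0.00941331] 0.011921633916325298 60.08491064887494
```

View pics/s3.png

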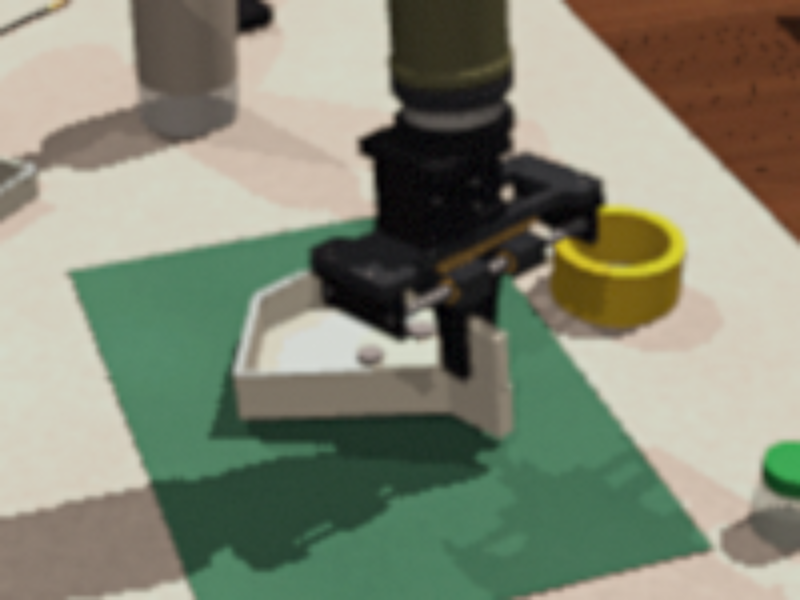

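Request:
{"name": "step_arm", "arguments": {
  "moves": [
    {"dp": [1.2, 0, -5.7], "dr": [0, -0.03, 0], "fingers": 1},
    {"dp": [1.2, 0, -5.7], "dr": [0, -0.03, 0], "fingers": 1},
    {"dp": [1.2, 0, -5.7], "dr": [0, -0.03, 0], "fingers": 1},
    {"dp": [1.2, 0, -5.7], "dr": [0, -0.03, 0], "fingers": 1},
    {"dp": [1.2, 0, -5.7], "dr": [0, -0.03, 0], "fingers": 1}
  ]
}}

```text
time_s: 5.25
tool_pos: [0.6038, -0.0215, 0.0909]
tool_rot: [180.0, 15.5, 112.9]
force: [-0.5, 0.1, -2.0]
grip_width: 0.0113
grasp_force: 60.1
```

Request:
{"name": "step_arm", "arguments": {
  "moves": [
    {"dp": [1.2, 0, -5.7], "dr": [0, -0.03, 0], "fingers": 1},
    {"dp": [1.2, 0, -5.7], "dr": [0, -0.03, 0], "fingers": 1},
    {"dp": [1.2, 0, -5.7], "dr": [0, -0.03, 0], "fingers": 1},
    {"dp": [1.2, 0, -5.7], "dr": [0, -0.03, 0], "fingers": 1},
    {"dp": [1.2, 0, -5.7], "dr": [0, -0.03, 0], "fingers": 1}
  ]
}}

```text
time_s: 5.88
tool_pos: [0.5981, -0.0076, 0.116]
tool_rot: [180.0, 24.1, 112.9]
force: [0.5, -0.4, -0.5]
grip_width: 0.0118
grasp_force: 60.1
```

Request:
{"name": "step_arm", "arguments": {
  "moves": [
    {"dp": [1.2, 0, -5.7], "dr": [0, -0.03, 0], "fingers": 1},
    {"dp": [1.2, 0, -5.7], "dr": [0, -0.03, 0], "fingers": 1},
    {"dp": [1.2, 0, -5.7], "dr": [0, -0.03, 0], "fingers": 1},
    {"dp": [0.8, 0, -3.8], "dr": [0, -0.02, 0], "fingers": 1},
    {"dp": [0, 0, 0], "dr": [0, 0, 0], "fingers": 1}
  ]
}}

```text
time_s: 6.5
tool_pos: [0.5931, 0.0048, 0.1325]
tool_rot: [180.0, 30.3, 112.9]
force: [-0.8, 1.1, -0.1]
grip_width: 0.0119
grasp_force: 60.1
```

Run:
```python
from h import *
import cv2
o=env.get_obs();print(o['time_s'],o['qpos'],o['tool_pos'],o['tool_rot'],o['force'],o['wrist_torque'],o['grip_width'],o['grasp_force'])
a=env.read_camera('side')[170:320,230:360];b=env.read_camera('scene')[190:340,270:400]
cv2.imwrite('pics/s4.png',cv2.resize(cv2.cvtColor(np.hstack([a,b]),cv2.COLOR_RGB2BGR),None,fx=3,fy=3,interpolation=cv2.INTER_CUBIC))
```

```text
6.5 [-55.49687314  14.88771423  38.71748436 108.21655654  24.48986162
  59.62121647  -7.45363135] [0.59310702 0.00484269 0.13253107] [179.96310105  30.33139962 112.93774639] [-0.83649661  1.08604448 -0.10766731] [0.74152161 0.46962458 0.03344626] 0.011860990099240245 60.115387241821736
```

View pics/s4.png

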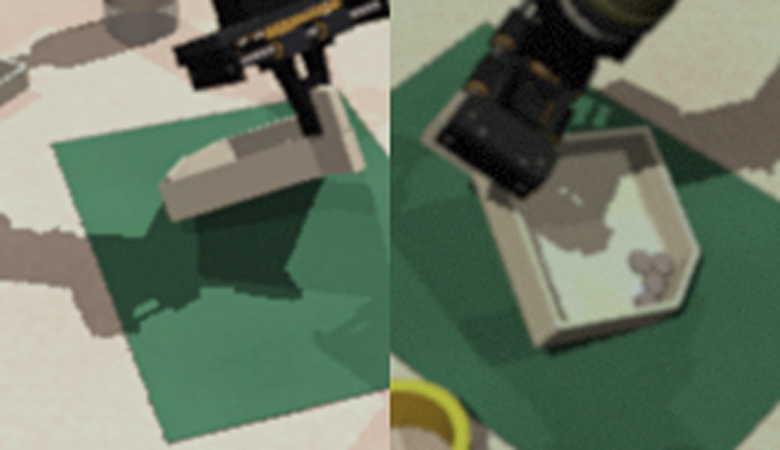

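Request:
{"name": "step_arm", "arguments": {
  "moves": [
    {"dp": [0, 0, 0], "dr": [0, 0, 0], "fingers": 1},
    {"dp": [0, 0, 0], "dr": [0, 0, 0], "fingers": 1},
    {"dp": [0, 0, 0], "dr": [0, 0, 0], "fingers": 1},
    {"dp": [0, 0, 0], "dr": [0, 0, 0], "fingers": 1},
    {"dp": [0, 0, 0], "dr": [0, 0, 0], "fingers": 1}
  ]
}}

```text
time_s: 7.22
tool_pos: [0.593, 0.004, 0.1324]
tool_rot: [180.0, 30.4, 112.9]
force: [-1.0, 0.9, -0.5]
grip_width: 0.0118
grasp_force: 60.1
```

Run:
```python
from h import *
import cv2
o=env.get_obs();print(o['time_s'],o['tool_pos'],o['tool_rot'],o['force'],o['grasp_force'])
b=env.read_camera('scene')[240:310,320:390]
cv2.imwrite('pics/s5.png',cv2.resize(cv2.cvtColor(b,cv2.COLOR_RGB2BGR),None,fx=8,fy=8,interpolation=cv2.INTER_CUBIC))
```

```text
7.225 [0.59304517 0.0040323  0.13239895] [179.98807281  30.36025419 112.88328504] [-1.02070639  0.90997532 -0.49633449] 60.13975629815832
```

View pics/s5.png

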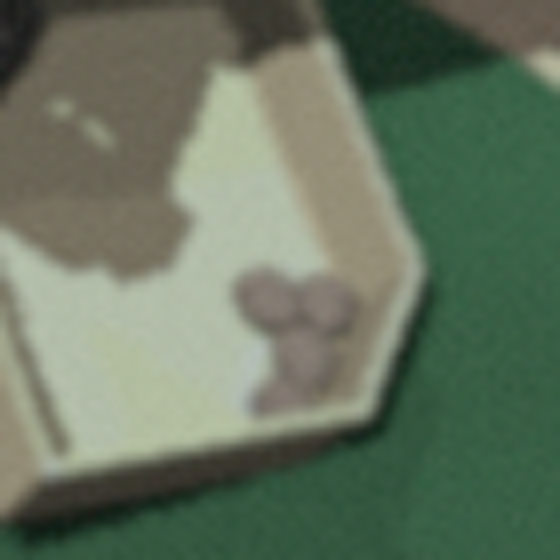

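Run:
```python
from h import *
o=env.get_obs();A=Ro.from_euler('xyz',o['tool_rot'],degrees=True)
X=-A.as_matrix()[:,0];Z=-A.as_matrix()[:,2];Y=np.cross(Z,X)
piv=o['tool_pos']+A.apply([.192,0,.0375]);bev=piv+.004*X+.004*Z
print('pivot',piv,'bevel',bev)
m=env.camera_model('scene');c=-m['R'].T@m['t']
def hit(u,v,h):
    d=m['R'].T@np.array([(u-m['cx'])/m['fx'],(v-m['cy'])/m['fy'],1]);q=c+d*((bev+h*Z-c)@Z)/(d@Z);r=q-bev;return (r@X,r@Y)
f=lambda x,y:(x/8+320-.4,y/8+240-.4)
for n,p in dict(rim1=(425,268),rim2=(375,420)).items():print(n,np.round(hit(*f(*p),.031),4),'want -4,+-28.5')
for p in((263,295),(328,303),(303,358),(275,390)):
    r=np.array(hit(*f(*p),.006));print(r.round(4),np.linalg.norm(r))
```

```text
pivot [0.53597935 0.13919204 0.00298087] bevel [0.53653483 0.13787484 0.00845412]
rim1 [-0.0046 -0.0307] want -4,+-28.5
rim2 [-0.0073  0.0264] want -4,+-28.5
[ 0.0293 -0.0087] 0.030586140464137223
[ 0.0101 -0.02  ] 0.022424148766289037
[0.0108 0.0023] 0.011039981327436155
[0.0149 0.0178] 0.02321438971609127
```

All four bases lie within 31 mm of the bevel's foot (55 mm allowed). The bevel is about 8 mm above the table and over the mat, and the tilt is about 30°.

```bash
python3 -c "
from cell import env
print(env.sign_off())"
```

```text
the job is handed in; nothing more can be done
None
```

I handed the job in with the tray held still by its grip at about 30°, its bevelled corner resting low on the mat. All four bases had slid to within about 31 mm of the bevel. The sign-off gave no verdict, so I don't know the judged result.

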